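# Hook the tile tote forward out of the deep wire bay

## Task

Take the long-handled pull hook from its rest, reach into the wire bay, hook it over the front lip of the tile tote and drag the tote forward until it bears firmly and squarely against both front stops, and hold it so for a moment; its lip cracks beyond about 2.5 kg of pull, so feel for the stops and do not yank. Unhook, lay the hook back in its rest the way it was, move the tote only with the hook, and leave the tumbler, the clay pot and the clay frog where they are.

Things in the scene. Friction and masses are not known exactly. Their poses are not given: they have to be found in the camera images.
- bay: Fixed low shelf bay of dark steel wire on a grey deck, 345 mm deep, 270 mm wide, roof wires 175 mm above the table (lowest point 172 mm). Origin at the middle of its open front edge, on the table; its x axis points into the bay (depth), y to the left looking in, z up. The deck's top is 20 mm above the table. Low side curbs stand 118 mm either side of the middle.
- bay_front (a point): Point on the deck at the bay's mouth, 12 mm into the bay, 20 mm above the table, in the middle; axes as bay. The stops' inner faces, and so the seated tote's front wall, lie somewhere from 0 to 10 mm behind this point.
- stops: The two stops at the bay's front corners, same origin and axes as bay: steel tabs 8 mm thick, 50 mm wide, centred 87.5 mm either side of the middle, up to 65 mm above the table, 125 mm apart. Both are screwed fast and rigid, in slots; the setting is the same for both but differs each time, inner faces 12 to 22 mm into the bay (this pose does not tell): feel for it.
- tote: Brown open tote of upright tile samples, loose on the deck, 60 to 105 mm behind the stops, a little askew. 200 mm deep (x) by 180 wide (y) by 75 high, walls 5. Origin: centre of its underside, x to the back of the bay. 0.6 to 1.1 kg; drags at about 2 to 7 N. Between front wall and first tile is a gap 40 mm deep, 170 wide, open down to 5 mm above the underside; tiles reach 60 mm up.
- tote_lip (a point): Middle of the tote's front lip, on its top edge, 75 mm above the tote's underside and half-way through the 5 mm front wall (a rim flange sticks out 8 mm further to the front); axes as tote.
- tote_left (a point): Left end of the front wall's outer face (looking into the bay), 30 mm above the tote's underside.
- tote_right (a point): Right end of the front wall's outer face, 30 mm above the tote's underside.
- hook_grip (a point): Centre of the pull hook's pale wooden handle, 150 mm long (hook x), 22 mm wide, 26 mm high; the handle lies level in the rest. x points along the steel shaft (10 mm thick, at the handle's mid height) to the blade, z up; the hook weighs 0.24 kg and balances about 20 mm ahead of this point.
- hook_tip (a point): Middle of the lower edge of the hook's down-turned steel blade, 215 mm ahead of hook_grip and 35 mm below it (30 mm below the shaft's underside). The blade is a flat plate 6 mm thick along the shaft and 30 mm wide across it. Axes as hook_grip.
- hook: The whole pull hook; this origin is on the underside of the handle, 13 mm below hook_grip; same axes.
- rest: Fixed plywood rest for the hook, on the table under it; two posts with open slots from above, 14 mm deep: one under the handle 60 mm behind the origin (slot 30 mm wide), one under the shaft 125 mm ahead (slot 18 mm wide); the posts are 20 mm thick and 60 mm wide, so the middle of the handle is free. Origin on the table under the handle's middle; x along the hook towards its blade.
- rest_seat (a point): Where hook_grip lies when the hook is in its rest: over the rest's origin, 58 mm above the table; axes as rest.
- tumbler: Bystander: glass tumbler 72 mm across, 95 mm high, origin under its centre.
- clay_pot: Bystander: grey clay bowl 110 mm across, 60 mm high, origin under its centre.
- clay_frog: Bystander: grey clay frog about 85 mm across, 80 mm high, origin under its centre.
Mind the look-alikes: they are no part of the job. There is more than one size of the rest; the job needs the larger.

How it is judged (in metres and radians):
On the way, in this order (a step that is already met when the one before it is completed fails the run):
1. the hook's blade is down behind the tote's front lip, at least 12 mm below its top (z of hook_tip in the frame of tote between 0 and 0.063 m and x of hook_tip in the frame of tote between -0.097 and -0.05 m and y of hook_tip in the frame of tote between -0.085 and 0.085 m), for 0.2 s.
2. pulled by the hook, the tote bears on the front stops with more than 3 N, square to the bay and at the bay's front (contact force between tote and stops above 3 N and contact force between hook and tote above 3 N and angle between the x axis of tote and the x axis of bay, either way round below 0.025 rad and x of tote_left in the frame of bay_front between -0.004 and 0.015 m and x of tote_right in the frame of bay_front between -0.004 and 0.015 m), for 0.1 s.
At the end, for the whole second after the job is handed in: Tote upright, at rest, square to the bay within 0.03 rad, both front corners 4 mm before to 15 mm behind bay_front; hook at rest in both slots of its rest, blade down and at the same end as before: handle centre within 20 mm level, 6 mm in height, 0.1 rad tilt, 0.12 rad turn (angle between the x axis of tote and the x axis of bay, either way round below 0.03 rad and x of tote_left in the frame of bay_front between -0.004 and 0.015 m and x of tote_right in the frame of bay_front between -0.004 and 0.015 m and angle between tote's own z axis and vertical below 0.03 rad and linear speed of tote below 0.01 m/s and horizontal distance between hook_grip and rest_seat below 0.02 m and z of hook_grip in the frame of rest_seat between -0.006 and 0.006 m and x of hook_tip in the frame of rest_seat above 0.15 m and angle between the x axis of hook_grip and the x axis of rest_seat, either way round below 0.12 rad and angle between hook's own z axis and vertical below 0.1 rad and linear speed of hook below 0.02 m/s); the robot touches nothing.
It fails at once if the hook loads the tote with more than 25 N (contact force between hook and tote above 25 N).
It fails at once if the tote is pulled onto the stops with more than 25 N (contact force between tote and stops above 25 N).
It fails at once if the robot itself touches the tote (contact force between any of the arm, the fingers and tote above 0.5 N).
It fails at once if the tote is tipped (angle between tote's own z axis and vertical above 0.2 rad).
It fails at once if a bystander is disturbed (distance of any of tumbler, clay_pot, clay_frog from where it was at the start of the episode above 0.015 m).
It also fails if it takes over 64 s, if anything falls off the work surface, if the arm or the gripper's body presses on something with over 40 N, if the wrist force passes 120 N, or if a joint passes its speed limit or range.

## Robot

A 6-joint arm with a two-finger parallel gripper is mounted at the origin on the work surface. World frame = base frame: x ahead of the robot, y to its left, z up, the work surface at z = 0. Lengths are in mm, angles in rad, forces in N, time in s.
With the tool pointing down it reaches from about 275 to 750 mm from the base axis. Payload 10.2 kg.
Tool frame: the origin (TCP) lies at the very end of the fingers, on their centre line; the grasp point (between the pads) lies 19 mm behind it; z points along the fingers, y is the line along which they close (so a half turn about z gives the same grasp; the last joint's range is limited). The gripper opens to 85 mm and grips with 20 to 120 N. Pads are 22 mm wide; open, the fingers measure 114 mm over their backs; the gripper's body (76 mm by 85 mm) begins 54 mm behind the grasp point. The pads swing forward as they close: fully open they stand 13 mm farther back than shut.
Start: joints at [-1.524, 0.313, 1.498, -0, 1.331, -0.223], TCP at [139.919, -506.017, 231.294] pointing down, gripper open.
Joint ranges: [-2.94, 2.94], [-0.97, 2.17], [0.19, 2.56], [-1.23, 4.37], [0.02, 3.11], [-2.88, 2.88]. Speed limits (rad/s): [2.39, 2.39, 3.01, 3.14, 3.14, 3.14].

## Interface

Orientations are given as a unit quaternion [w, x, y, z].
In Python, from rig import ctrl, optics gives the robot as it stands. The module is installed in compiled form; this text tells all that it offers.
- The arm moves only by the shell command python3 -m handwheel 'ROWS' [FORCE]. ROWS is JSON, a list that holds one entry, the list of rows, each a list of 5 numbers: the gripper command: -1 is fully open, 1 is shut, values between are in proportion, then the shift along the world's x, y, z in units of 50 mm (1.0 is 50 mm), then the turn about the world's z in units of 8 degrees (1.0 is 8 degrees). In form: [[[gripper, tx, ty, tz, twist], ...]]. A call has 1 to 10 rows; each row shifts and turns the commanded pose from where the row before left it; what a row does not reach is not made up. A row lasts 1/10 s, in which the tool goes at most 50 mm and 8.59 degrees, less where a joint would pass 70% of its speed; a pose out of reach is approached as far as the arm can. A call is refused whole if a number of a shift passes 1 or a number of a turn 1, either way. A call with a gripper value outside its range is refused whole. The fingers move at their own pace and stop on an object; FORCE is the grip in N (left out, the last holds). Time passes only in rows, so rows that do not move let the fingers close. It gives the time, the measured TCP pose, the force, the opening and the grip force at its end, in the units of the state.
- ctrl.sense(): the state, without advancing time (a new reading comes with each control period).
- optics.capture(name): name is "scene" or "top" or "wrist"; returns a dict with "img" (384x512x3 uint8, blue, green, red), "K" (3x3 intrinsics, pixels), "R" (3x3) and "t" (3): a world point X has camera coordinates R X + t. Camera axes: x right, y down, z forward; pixel columns grow to the right and rows downward; lengths in mm; the calibration is good to about 2 mm. A picture is of the moment at which its call begins. There is no depth.
- ctrl.finish_job(): hands the job in; it is judged then, once.
The state is a dict: "time_s": time; "joints": joint angles; "dq": joint speeds; "tau": joint torques, N m; "eef_pos": TCP position; "ee_rot": TCP orientation; "force": force on the tool from outside, world axes, zero at the start; "wrist_torque": the same for the moment, N m; "grip_width": opening from 0.0 (shut) to 1.0 (fully open); "grip_force": force on a finger pad.
Only numpy, scipy, OpenCV 4.12 (cv2) and the standard library are available. Lean on these libraries where they do the work, as an engineer would, in place of code of your own. Each camera call takes 0.05 s, during which the arm holds its last target. There are 200 camera calls.

## Working session

There is one attempt and no reset: what is moved stays moved. The work goes in short steps, Python scripts to look and compute and a shell command to move; the robot and the scene stay as the last step left them, time stands still between calls to the robot, and variables do not carry over. Pictures are saved under pics/ and viewed, at most 10 in all, crops included, and the job is handed in when it is done.

```bash
mkdir -p pics && python3 - <<'E'
from rig import ctrl, optics
import cv2,pickle
for n in("scene","top"):
    c=optics.capture(n);pickle.dump(c,open(n+".pkl","wb"));cv2.imwrite(f"pics/{n}0.png",cv2.resize(c["img"],(800,600),interpolation=cv2.INTER_CUBIC))
    print(n,c["K"].round(1).tolist(),c["R"].round(3).tolist(),c["t"].round(1).tolist())
s=ctrl.sense();print(s)
E
```

```text
scene [[441.1, 0.0, 258.5], [0.0, 441.1, 189.1], [0.0, 0.0, 1.0]] [[0.535, 0.845, -0.004], [0.453, -0.291, -0.843], [-0.713, 0.449, -0.538]] [-241.2, -242.4, 2007.3]
top [[475.7, 0.0, 258.2], [0.0, 475.7, 187.4], [0.0, 0.0, 1.0]] [[0.033, -0.999, -0.005], [-0.978, -0.031, -0.208], [0.207, 0.012, -0.978]] [-123.4, 607.0, 1382.7]
{'time_s': 0.1, 'joints': array([-1.52442149e+00,  3.13363729e-01,  1.49833665e+00,  5.29119328e-06,
        1.33101823e+00, -2.23389316e-01]), 'dq': array([-1.65244098e-04, -2.10342553e-04, -4.08661111e-03, -6.06237385e-04,
       -8.48036194e-05,  3.85607212e-05]), 'tau': array([ 2.90333104e-03, -4.12900579e+01, -2.60139388e+01, -1.51718682e-04,
        3.04970876e-03,  6.09856954e-06]), 'eef_pos': array([ 139.89891621, -505.78292078,  230.81702941]), 'ee_rot': array([-5.60546140e-04,  9.90917123e-01,  1.34472816e-01,  5.23219955e-05]), 'force': array([ 0.24034598, -0.92918788, -1.00596282]), 'wrist_torque': array([-0.02589256,  0.01280859,  0.01420154]), 'grip_force': 0.0, 'grip_width': 1.0027765858969595}
```

View pics/top0.png

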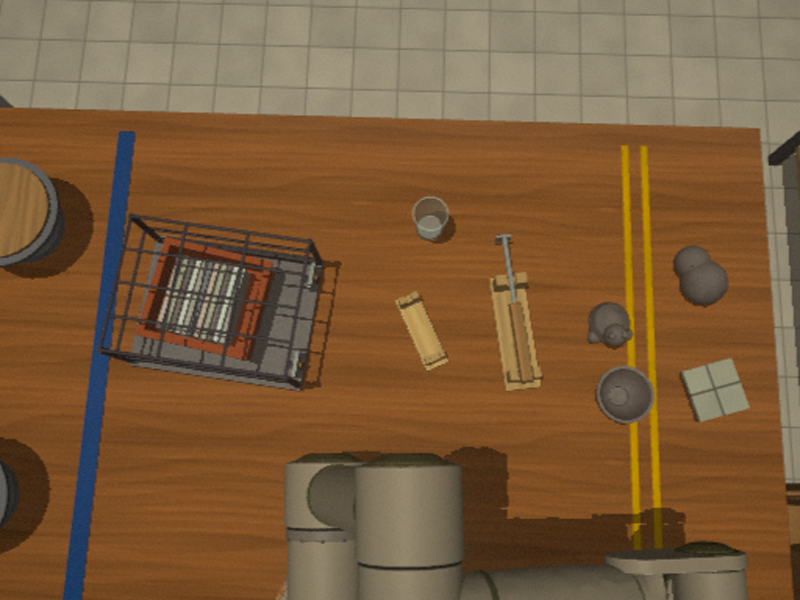

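View pics/scene0.png

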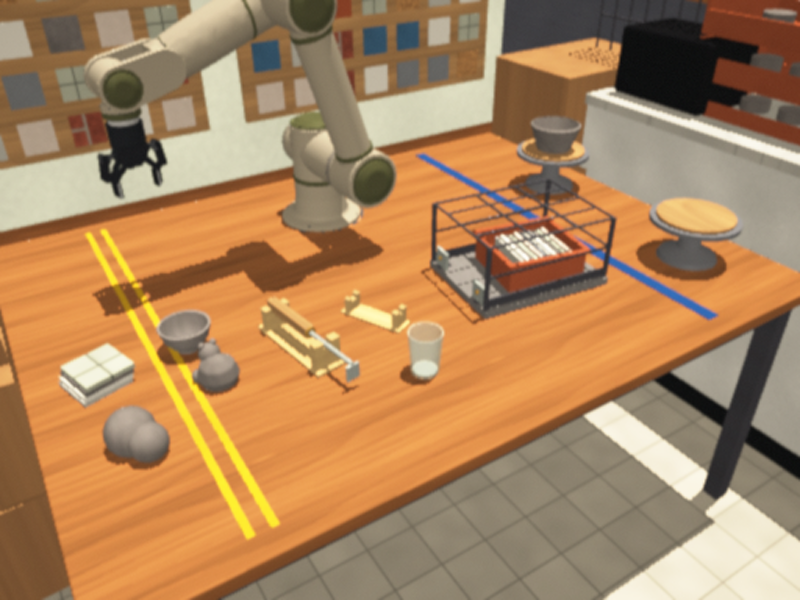

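The top view shows the bay at about (215,300) with its mouth facing right (-y). The hook is in the larger rest at about (515,330), blade at (503,240). The tumbler is at (431,218), the frog at (610,325) and the bowl at (626,395). I'll enlarge the bay and the hook.

```bash
python3 - <<'E'
import cv2,pickle,numpy as np
im=pickle.load(open("top.pkl","rb"))["img"]
a=cv2.resize(im[130:255,60:220],None,fx=5,fy=4.8,interpolation=cv2.INTER_CUBIC)
a=cv2.resize(im[130:255,60:220],(768,600),interpolation=cv2.INTER_CUBIC) # 4.8
cv2.imwrite("pics/c1.png",a)
b=cv2.resize(im[145:255,250:360],(600,600),interpolation=cv2.INTER_CUBIC)
cv2.imwrite("pics/c2.png",b)
E
```

```text
(no output)
```

View pics/c1.png

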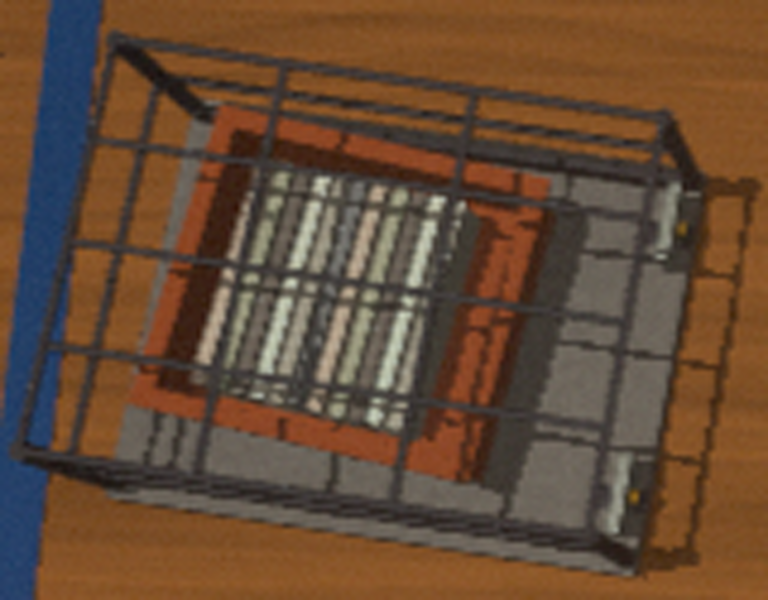

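View pics/c2.png

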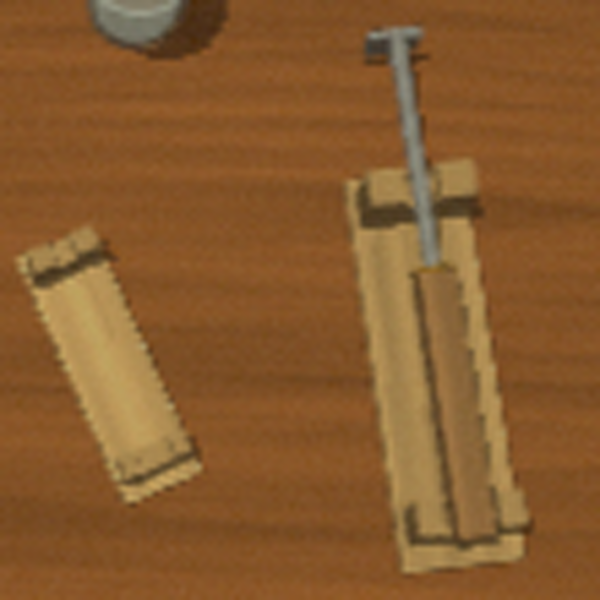

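The crops show these points:
- **Tote:** rim corners at c1 (550,180), (478,482), (225,105) and (132,405).
- **Bay:** roof corners at (113,38), (665,115), (595,535) and (15,453).
- **Hook:** handle ends at c2 (433,270) and (478,540), blade at (395,38).

```bash
cat > h.py <<'E'
import pickle,numpy as np
def ray(c,u,v,z):
    K,R,t=c["K"],c["R"],c["t"].ravel();o=-R.T@t;d=R.T@np.linalg.solve(K,[u,v,1.]);return o+d*(z-o[2])/d[2]
def fit(M,W):
    M,W=np.array(M,float),np.array(W)[:,:2];m,w=M.mean(0),W.mean(0);A=M-m;B=W-w
    th=np.arctan2((A[:,0]*B[:,1]-A[:,1]*B[:,0]).sum(),(A*B).sum());R=np.array([[np.cos(th),-np.sin(th)],[np.sin(th),np.cos(th)]])
    o=w-R@m;return o,th,W-(M@R.T+o)
E
python3 - <<'E'
from h import *
np.set_printoptions(precision=1,suppress=True)
c=pickle.load(open("top.pkl","rb"))
A=lambda p,z:ray(c,59.5+(p[0]+.5)/4.8,129.5+(p[1]+.5)/4.8,z)
B=lambda p,z:ray(c,249.5+(p[0]+.5)/5.4545,144.5+(p[1]+.5)/5.4545,z)
T=lambda p,z:ray(c,p[0]/1.5625,p[1]/1.5625,z)
W=[A(p,173) for p in((113,38),(665,115),(595,535),(15,453))]
print(np.array(W),[np.linalg.norm(W[i]-W[i-1]) for i in range(4)])
o,th,r=fit([(345,-135),(0,-135),(0,135),(345,135)],W);print("bay",o,th,r)
ca,sa=np.cos(th),np.sin(th);inb=lambda P:np.array([[ca,sa],[-sa,ca]])@(P[:2]-o)
print("deck front", [inb(A(p,20)) for p in((697,185),(638,572))], "stoptop",[inb(A(p,65)) for p in((680,185),(660,255),(628,455),(610,530))])
W=[A(p,95) for p in((225,105),(550,180),(478,482),(132,405))];print([np.linalg.norm(W[i]-W[i-1]) for i in range(4)])
o2,t2,r=fit([(100,-90),(-108,-90),(-108,90),(100,90)],W);print("tote",o2,t2,r,"inbay",inb(o2),t2-th)
f,b,bl=B((433,270),71),B((478,540),71),B((395,40),58);print("handle",f,b,(f+b)/2,np.linalg.norm(f-b),"blade",bl,np.linalg.norm(bl-(f+b)/2))
print("yaw",np.arctan2(*(f-b)[1::-1]),np.arctan2(*(bl-b)[1::-1]))
print("rest plate",[B(p,0) for p in((348,183),(475,165),(525,560),(405,570))])
print("tumbler",T((431,218),50),"frog",T((610,325),40),"pot",T((626,395),30))
E
```

```text
[[718.  402.5 173. ]
 [680.5  69.1 173. ]
 [430.7  94.4 173. ]
 [467.  431.7 173. ]] [np.float64(252.70010348467255), np.float64(335.5036477549518), np.float64(251.1279009052423), np.float64(339.28425904159684)]
bay [555.3  78. ] 1.4615949320286337 [[-9.  -3.7]
 [-8.9  5.8]
 [ 9.6  1.7]
 [ 8.3 -3.9]]
deck front [array([   2.8, -121.9]), array([ -1.7, 133.7])] stoptop [array([   6.6, -109.8]), array([ 11.5, -62.8]), array([ 9.9, 65.8]), array([ 12.9, 113.4])]
[np.float64(196.11636867802312), np.float64(212.59043016423638), np.float64(193.01253632852104), np.float64(219.6101459670012)]
tote [584.4 275.2] 1.3846425289902722 [[ 9.2  1.4]
 [ 5.4 -2.5]
 [-8.3 -5.2]
 [-6.3  6.3]] inbay [199.3  -7.5] -0.07695240303836148
handle [ 595.2 -317.7   71. ] [ 447.2 -342.2   71. ] [ 521.2 -329.9   71. ] 150.00077033341057 blade [ 730.4 -297.7   58. ] 212.02006648701243
yaw 0.1644385633563846 0.15603321747985466
rest plate [array([ 659.8, -277.9,    0. ]), array([ 673., -352.,    0.]), array([ 443.7, -379.9,    0. ]), array([ 435.8, -312.1,    0. ])]
tumbler [ 768.6 -153.9   50. ] frog [ 564.  -509.6   40. ] pot [ 429.6 -539.8   30. ]
```

Every measurement agrees with the given sizes: the handle comes out at 150 mm and grip to blade at 212 mm. The tote's rim flange evidently runs all round. The plan is to grip the handle at (521,-330) with yaw 0.16.

```bash
python3 -m handwheel '[[[-1,0.76,0.35,0,-0.08],[-1,0.76,0.35,0,-0.08],[-1,0.76,0.35,0,-0.08],[-1,0.76,0.35,0,-0.08],[-1,0.76,0.35,0,-0.08],[-1,0.76,0.35,0,-0.08],[-1,0.76,0.35,0,-0.08],[-1,0.76,0.35,0,-0.08],[-1,0.76,0.35,0,-0.08],[-1,0.78,0.36,0,-0.08]]]' && python3 -m handwheel '[[[-1,0,0,-0.5,0],[-1,0,0,-0.5,0],[-1,0,0,0,0],[-1,0,0,0,0]]]' && python3 - <<'E'
from rig import ctrl,optics
import cv2,pickle
c=optics.capture("wrist");pickle.dump(c,open("w1.pkl","wb"));cv2.imwrite("pics/w1.png",c["img"]);s=ctrl.sense();print(s["eef_pos"],s["ee_rot"],s["joints"].round(2))
E
```

```text
time_s: 1.1
eef_pos: [522.2, -329.5, 230.9]
ee_rot: [-0.0, 0.997, 0.079, -0.0]
force: [-0.6, -0.6, -0.2]
grip_width: 0.997
grip_force: 0.0
time_s: 1.5
eef_pos: [520.9, -330.7, 181.8]
ee_rot: [-0.0, 0.997, 0.079, -0.0]
force: [0.6, 0.3, 0.1]
grip_width: 0.994
grip_force: 0.0
[ 521.12538107 -330.97443285  182.61095078] [5.90353663e-04 9.96889784e-01 7.88042567e-02 5.47754292e-04] [-0.76  0.55  1.27  0.    1.32  0.66]
```

View pics/w1.png

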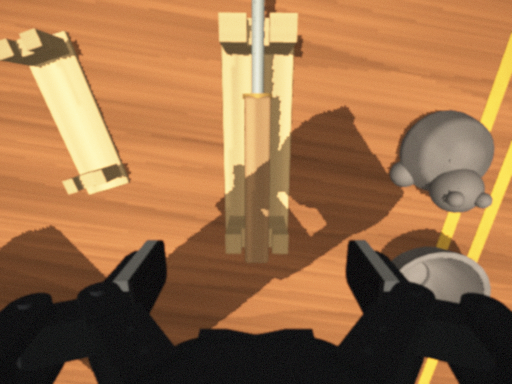

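The wrist view shows the handle centred and aligned, with its ends at (257,96) and (256,262).

```bash
python3 - <<'E'
from h import *
c=pickle.load(open("w1.pkl","rb"))
f,b=ray(c,257.5,96,71),ray(c,256.5,262,71);print(f,b,(f+b)/2,np.linalg.norm(f-b),np.arctan2(*(f-b)[1::-1]))
g=[ray(c,x,y,60) for x,y in((220,13),(298,13),(226,254),(288,254))];print(np.array(g))
E
```

```text
[ 597.37428674 -319.09056983   71.        ] [ 451.96514948 -341.72123181   71.        ] [ 524.66971811 -330.40590082   71.        ] 147.15965500410834 0.1543957442444836
[[ 653.80509942 -280.48981281   60.        ]
 [ 663.38522749 -340.29817791   60.        ]
 [ 449.76911864 -312.36802475   60.        ]
 [ 459.25100643 -371.25345664   60.        ]]
```

```bash
python3 -m handwheel '[[[-1,0.04,0.01,-0.5,0],[-1,0,0,-0.5,0],[-1,0,0,-0.5,0],[-1,0,0,-0.5,0],[-1,0,0,-0.4,0],[-1,0,0,-0.26,0],[-1,0,0,-0.2,0],[-1,0,0,0,0],[-1,0,0,0,0]]]' && python3 -m handwheel '[[[1,0,0,0,0],[1,0,0,0,0],[1,0,0,0,0],[1,0,0,0,0],[1,0,0,0,0],[1,0,0,0,0],[1,0,0,0,0],[1,0,0,0,0],[1,0,0,0,0],[1,0,0,0,0]]]' 110
```

```text
time_s: 2.45
eef_pos: [523.3, -330.4, 39.3]
ee_rot: [0.001, 0.997, 0.079, 0.001]
force: [0.4, -0.3, -0.3]
grip_width: 1.001
grip_force: 0.0
time_s: 3.45
eef_pos: [523.1, -330.2, 38.8]
ee_rot: [0.0, 0.997, 0.079, 0.0]
force: [-0.9, 1.0, 5.6]
grip_width: 0.24
grip_force: 107.9
```

```bash
python3 -m handwheel '[[[1,0,0,0.1,0],[1,0,0,0.2,0],[1,0,0,0.3,0],[1,0,0,0.4,0],[1,0,0,0.4,0],[1,0,0,0.3,0],[1,0,0,0.2,0],[1,0,0,0.1,0],[1,0,0,0,0]]]' && python3 -m handwheel '[[[1,0,0.2,0,0.25],[1,0,0.2,0,0.5],[1,0,0.2,0,0.5],[1,0,0.2,0,0.5],[1,0,0.2,0,0.5],[1,0.02,0.2,0,0.5],[1,0.02,0.2,0,0.5],[1,0.02,0.2,0,0.5],[1,0.02,0.2,0,0.5],[1,0.02,0.2,0,0.5]]]' && python3 -m handwheel '[[[1,0,0.1,0,0.5],[1,0,0.2,0,0.5],[1,0,0.2,0,0.5],[1,0,0.2,0,0.5],[1,0,0.2,0,0.5],[1,0,0.2,0,0.5],[1,0,0.1,0,0.5],[1,0,0.1,0,0.5],[1,0,0,0,0.5],[1,0,0,0,0.09]]]' && python3 -m handwheel '[[[1,0,0,-0.1,0],[1,0,0,-0.1,0],[1,0,0,0,0],[1,0,0,0,0]]]' && python3 - <<'E'
from rig import ctrl,optics
import cv2,pickle
for n in("top","wrist","scene"):
    c=optics.capture(n);pickle.dump(c,open(n+"2.pkl","wb"))
    if n=="wrist": b=c["img"]
    if n=="top": a=cv2.resize(c["img"][130:290,60:330],None,fx=2.96,fy=2.96,interpolation=cv2.INTER_CUBIC);cv2.imwrite("pics/t2.png",a)
cv2.imwrite("pics/w2.png",b);s=ctrl.sense();print(s["eef_pos"],s["ee_rot"],s["joints"].round(2),s["force"],s["wrist_torque"])
E
```

```text
time_s: 4.35
eef_pos: [523.0, -330.1, 138.8]
ee_rot: [0.0, 0.997, 0.079, 0.0]
force: [0.5, -0.6, -2.9]
grip_width: 0.24
grip_force: 107.5
time_s: 5.35
eef_pos: [527.6, -228.7, 137.5]
ee_rot: [-0.001, 0.916, 0.401, -0.0]
force: [-0.1, 0.5, -2.6]
grip_width: 0.244
grip_force: 107.5
time_s: 6.35
eef_pos: [527.5, -164.1, 137.7]
ee_rot: [-0.001, 0.743, 0.669, -0.0]
force: [0.8, -0.7, -2.8]
grip_width: 0.24
grip_force: 107.5
time_s: 6.75
eef_pos: [527.8, -165.0, 128.0]
ee_rot: [-0.0, 0.745, 0.668, -0.0]
force: [0.2, -0.5, -2.8]
grip_width: 0.24
grip_force: 107.5
[ 528.00919462 -165.07326112  128.42021857] [1.42263467e-04 7.44502719e-01 6.67619411e-01 5.06074126e-05] [-0.51  0.47  1.55  0.    1.12 -0.41] [-0.08204289  0.12165228 -1.84546308] [ 0.00405756 -0.00231115  0.03206519]
```

View pics/w2.png

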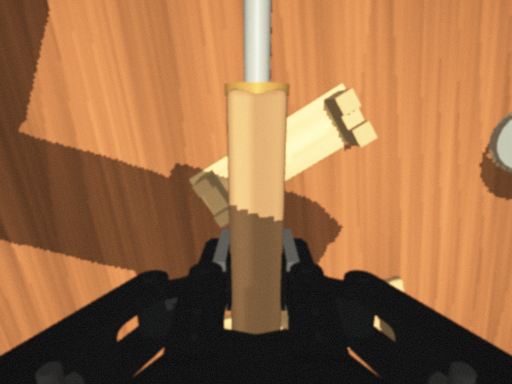

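View pics/t2.png

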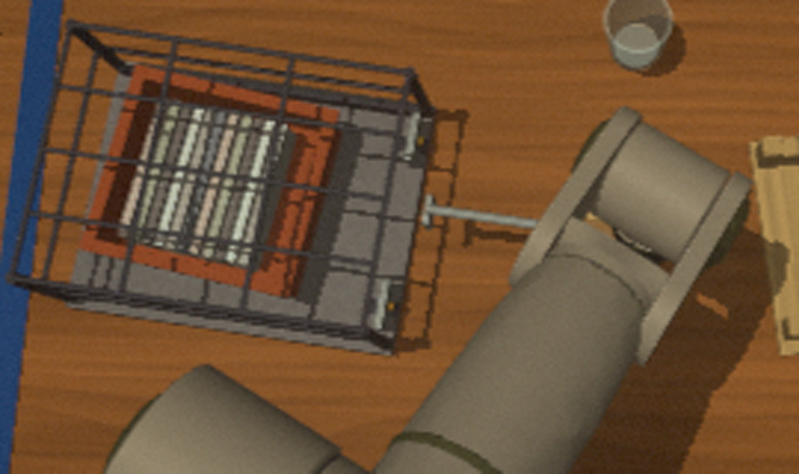

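The hook is held straight and points into the bay. The blade is at t2 (430,211), just outside the mouth. I'll check where it lies in the bay frame.

```bash
python3 - <<'E'
from h import *
np.set_printoptions(precision=1,suppress=True)
c=pickle.load(open("top2.pkl","rb"));s=2.96
A=lambda p,z:ray(c,59.5+(p[0]+.5)/s,129.5+(p[1]+.5)/s,z)
# stops' outer ends, deck front corners refine the bay
o,th=np.array([555.3,78.]),1.4616;M=np.array([[np.cos(th),np.sin(th)],[-np.sin(th),np.cos(th)]]);inb=lambda P:M@(P[:2]-o)
for n,p,z in(("bladetop",(429,199),150),("bladebot",(427,224),150),("shaft",(432,211),152),("shaft2",(532,222),152)): w=A(p,z);print(n,w,inb(w))
a,b=A((432,211),152),A((532,222),152);print("yaw",np.arctan2(*(a-b)[1::-1]))
print("tip pred",inb(np.array([528,-165])+215*np.array([np.cos(1.462),np.sin(1.462)])))
W=np.array([A(p,95) for p in((137,66),(343,110),(295,297),(83,250))])
o2,t2,r=fit([(108,-98),(-108,-98),(-108,98),(108,98)],W);print(o2,t2,r,inb(o2),t2-th)
L=o2+np.array([[np.cos(t2),-np.sin(t2)],[np.sin(t2),np.cos(t2)]])@[-97.5,0];print("lip mid in bay",inb(L))
print([inb(w) for w in W])
E
```

```text
bladetop [559.9  46.6 150. ] [-30.8  -8. ]
bladebot [535.5  47.1 150. ] [-32.9  16.3]
shaft [547.9  42.8 152. ] [-35.8   3.5]
shaft2 [540.3 -53.4 152. ] [-132.2    0.6]
yaw 1.4915739407752386
tip pred [-29.5   0.7]
[583.4 270.1] 1.3890537048020852 [[-0.4  1.1]
 [-1.1 -0.3]
 [ 0.2 -1.4]
 [ 1.2  0.6]] [194.  -7.] -0.07254629519791478
lip mid in bay [96.8  0. ]
[array([ 295.7, -112.1]), array([ 78.8, -95.9]), array([92. , 98.2]), array([309.5,  81.7])]
```

```bash
python3 -m handwheel '[[[1,0.016,0.15,0,0],[1,0.032,0.3,0,0],[1,0.036,0.33,0,0],[1,0.04,0.35,0,0],[1,0.04,0.35,0,0],[1,0.04,0.35,0,0],[1,0.04,0.35,0,0],[1,0.036,0.33,0,0],[1,0.03,0.3,0,0],[1,0.014,0.15,0,0]]]' && python3 -m handwheel '[[[1,0,0,0,0],[1,0,0,-0.1,0],[1,0,0,-0.1,0],[1,0,0,-0.1,0],[1,0,0,-0.1,0],[1,0,0,-0.1,0]]]' && python3 -m handwheel '[[[1,0,0,-0.08,0],[1,0,0,-0.08,0],[1,0,0,-0.08,0],[1,0,0,-0.06,0],[1,0,0,0,0],[1,0,0,0,0],[1,0,0,0,0]]]' && python3 - <<'E'
from rig import ctrl,optics
import cv2,pickle
from h import *
c=optics.capture("top");pickle.dump(c,open("top3.pkl","wb"));a=cv2.resize(c["img"][130:250,60:220],None,fx=4,fy=4,interpolation=cv2.INTER_CUBIC)
cv2.imwrite("pics/t3.png",a)
s=ctrl.sense();print(s["eef_pos"],s["force"],s["wrist_torque"])
E
```

```text
time_s: 7.9
eef_pos: [544.0, -15.0, 128.3]
ee_rot: [-0.0, 0.744, 0.668, 0.0]
force: [-0.1, -0.3, -2.1]
grip_width: 0.242
grip_force: 107.5
time_s: 8.5
eef_pos: [544.1, -17.3, 102.7]
ee_rot: [-0.0, 0.745, 0.668, -0.0]
force: [-0.7, -0.2, -1.9]
grip_width: 0.24
grip_force: 107.5
time_s: 9.2
eef_pos: [544.3, -17.1, 88.5]
ee_rot: [0.0, 0.744, 0.668, 0.0]
force: [0.9, 0.1, -2.3]
grip_width: 0.238
grip_force: 107.5
[544.2263005  -17.02655367  88.49807271] [-0.47170962 -0.39799516 -2.16765321] [-0.08437691  0.01867522  0.03952253]
```

View pics/t3.png

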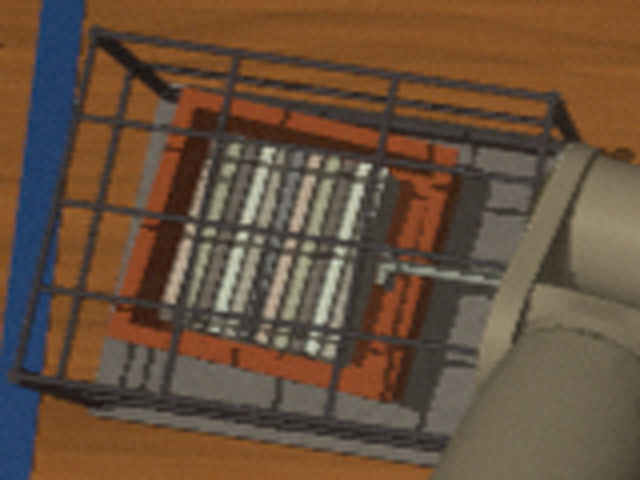

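The blade is at t3 (385,270), in the gap behind the lip with 7 mm between shaft and lip and no load. Now I'll pull slowly.

```bash
for i in 1; do python3 -m handwheel '[[[1,-0.005,-0.05,0,0],[1,-0.006,-0.05,0,0],[1,-0.005,-0.05,0,0],[1,-0.006,-0.05,0,0],[1,-0.005,-0.05,0,0],[1,-0.005,-0.05,0,0],[1,-0.006,-0.05,0,0],[1,-0.005,-0.05,0,0],[1,-0.006,-0.05,0,0],[1,-0.005,-0.05,0,0]]]'; done; python3 -m handwheel '[[[1,-0.005,-0.05,0,0],[1,-0.006,-0.05,0,0],[1,-0.005,-0.05,0,0],[1,-0.006,-0.05,0,0],[1,-0.005,-0.05,0,0],[1,-0.005,-0.05,0,0],[1,-0.006,-0.05,0,0],[1,-0.005,-0.05,0,0],[1,-0.006,-0.05,0,0],[1,-0.005,-0.05,0,0]]]'
```

```text
time_s: 10.25
eef_pos: [541.4, -41.6, 88.2]
ee_rot: [-0.0, 0.745, 0.668, 0.0]
force: [1.0, 5.4, -3.1]
grip_width: 0.243
grip_force: 107.5
time_s: 11.25
eef_pos: [538.7, -66.5, 88.2]
ee_rot: [-0.001, 0.745, 0.668, 0.0]
force: [1.1, 4.9, -3.4]
grip_width: 0.244
grip_force: 107.5
```

```bash
python3 -m handwheel '[[[1,-0.005,-0.05,0,0],[1,-0.006,-0.05,0,0],[1,-0.005,-0.05,0,0],[1,-0.006,-0.05,0,0],[1,-0.005,-0.05,0,0],[1,-0.005,-0.05,0,0],[1,-0.006,-0.05,0,0],[1,-0.005,-0.05,0,0],[1,-0.006,-0.05,0,0],[1,-0.005,-0.05,0,0]]]'; python3 -m handwheel '[[[1,-0.002,-0.02,0,0],[1,-0.002,-0.02,0,0],[1,-0.002,-0.02,0,0],[1,-0.003,-0.02,0,0],[1,-0.002,-0.02,0,0]]]'
```

```text
time_s: 12.25
eef_pos: [535.9, -91.5, 88.1]
ee_rot: [-0.001, 0.745, 0.668, 0.0]
force: [0.7, 4.8, -3.0]
grip_width: 0.238
grip_force: 107.5
time_s: 12.75
eef_pos: [535.4, -96.5, 88.1]
ee_rot: [-0.001, 0.744, 0.668, 0.0]
force: [1.9, 4.9, -3.1]
grip_width: 0.241
grip_force: 107.5
```

```bash
python3 - <<'E'
from rig import ctrl,optics
import cv2,pickle
c=optics.capture("top");pickle.dump(c,open("top4.pkl","wb"));a=cv2.resize(c["img"][130:250,60:220],None,fx=4,fy=4,interpolation=cv2.INTER_CUBIC)
cv2.imwrite("pics/t4.png",a)
s=ctrl.sense();print(s["eef_pos"],s["force"],s["wrist_torque"])
E
```

```text
[535.38117017 -96.65174604  88.14830995] [ 0.64975401  4.23818553 -3.21375134] [ 0.68960723 -0.17652653 -0.13792746]
```

View pics/t4.png

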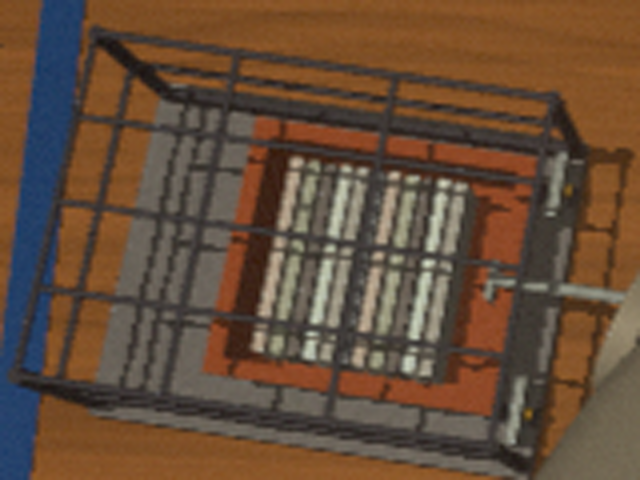

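The tote is close behind the stops, with its front rim at about (545,155)–(495,412), and has nearly squared itself. I'll feel forward in small steps.

```bash
python3 -m handwheel '[[[1,-0.001,-0.014,0,0],[1,-0.002,-0.014,0,0],[1,-0.001,-0.014,0,0],[1,-0.002,-0.014,0,0]]]'
```

```text
time_s: 13.2
eef_pos: [535.1, -99.3, 88.2]
ee_rot: [-0.0, 0.744, 0.668, 0.0]
force: [0.8, 6.1, -3.8]
grip_width: 0.241
grip_force: 107.5
```

```bash
python3 -m handwheel '[[[1,-0.001,-0.014,0,0],[1,-0.002,-0.014,0,0],[1,-0.001,-0.014,0,0],[1,-0.002,-0.014,0,0]]]'; python3 - <<'E'
from h import *
c=pickle.load(open("top4.pkl","rb"))
A=lambda p,z:ray(c,59.5+(p[0]+.5)/4,129.5+(p[1]+.5)/4,z)
W=np.array([A(p,95) for p in((253,117),(547,155),(494,413),(204,375))])
o2,t2,r=fit([(108,-98),(-108,-98),(-108,98),(108,98)],W)
o,th=np.array([555.3,78.]),1.4616;M=np.array([[np.cos(th),np.sin(th)],[-np.sin(th),np.cos(th)]])
print(M@(o2-o),t2-th,r.round(1))
E
```

```text
time_s: 13.6
eef_pos: [534.8, -102.1, 88.1]
ee_rot: [-0.0, 0.744, 0.668, 0.0]
force: [1.2, 5.1, -2.4]
grip_width: 0.242
grip_force: 107.5
[128.85715863  -0.57029935] 0.00309114937314936 [[ 0.2  3.4]
 [ 0.5 -5.2]
 [ 0.6  1.1]
 [-1.3  0.6]]
```

```bash
python3 -m handwheel '[[[1,-0.001,-0.01,0,0],[1,-0.001,-0.01,0,0],[1,-0.001,-0.01,0,0],[1,-0.001,-0.01,0,0]]]'
```

```text
time_s: 14.0
eef_pos: [534.5, -104.1, 88.1]
ee_rot: [-0.0, 0.744, 0.668, 0.0]
force: [0.7, 5.7, -3.5]
grip_width: 0.239
grip_force: 107.5
```

```bash
python3 -m handwheel '[[[1,-0.001,-0.01,0,0],[1,-0.001,-0.01,0,0],[1,-0.001,-0.01,0,0],[1,-0.001,-0.01,0,0]]]'
```

```text
time_s: 14.4
eef_pos: [534.3, -106.1, 88.1]
ee_rot: [-0.0, 0.744, 0.668, 0.0]
force: [0.7, 5.8, -2.9]
grip_width: 0.243
grip_force: 107.5
```

```bash
python3 -m handwheel '[[[1,-0.001,-0.01,0,0],[1,-0.001,-0.01,0,0],[1,-0.001,-0.01,0,0],[1,-0.001,-0.01,0,0]]]'
```

```text
time_s: 14.8
eef_pos: [534.1, -108.1, 88.1]
ee_rot: [-0.001, 0.744, 0.668, 0.0]
force: [0.1, 5.7, -2.9]
grip_width: 0.236
grip_force: 107.5
```

```bash
python3 -m handwheel '[[[1,-0.001,-0.01,0,0],[1,-0.001,-0.01,0,0],[1,-0.001,-0.01,0,0]]]'
```

```text
time_s: 15.1
eef_pos: [533.9, -109.6, 88.1]
ee_rot: [-0.001, 0.744, 0.668, 0.0]
force: [0.8, 5.6, -1.8]
grip_width: 0.242
grip_force: 107.5
```

```bash
python3 -m handwheel '[[[1,-0.001,-0.01,0,0],[1,-0.001,-0.01,0,0],[1,-0.001,-0.01,0,0]]]'
```

```text
time_s: 15.4
eef_pos: [533.8, -111.1, 88.1]
ee_rot: [-0.001, 0.744, 0.668, 0.0]
force: [1.4, 5.0, -3.4]
grip_width: 0.237
grip_force: 107.5
```

```bash
python3 -m handwheel '[[[1,-0.001,-0.01,0,0],[1,-0.001,-0.01,0,0],[1,-0.001,-0.01,0,0]]]'
```

```text
time_s: 15.7
eef_pos: [533.6, -112.3, 88.1]
ee_rot: [-0.001, 0.744, 0.668, 0.0]
force: [0.9, 7.9, -2.2]
grip_width: 0.243
grip_force: 107.5
```

```bash
python3 - <<'E'
from rig import optics
import cv2,pickle
c=optics.capture("top");pickle.dump(c,open("top5.pkl","wb"));a=cv2.resize(c["img"][130:250,60:220],None,fx=4.8,fy=4.8,interpolation=cv2.INTER_CUBIC)
cv2.imwrite("pics/t5.png",a)
E
```

```text
(no output)
```

View pics/t5.png

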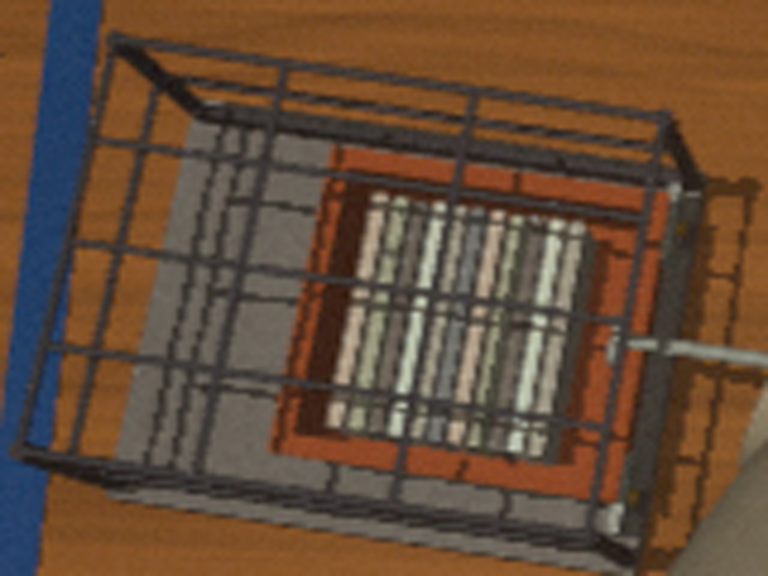

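The tote is now at the stops, with its front rim overhanging both of them at (668,190) and (622,500). The force is starting to rise, so the load goes on gently from here.

```bash
python3 -m handwheel '[[[1,-0.001,-0.01,0,0],[1,0,0,0,0]]]'
```

```text
time_s: 15.95
eef_pos: [533.5, -112.4, 87.9]
ee_rot: [-0.001, 0.744, 0.668, 0.0]
force: [0.8, 9.5, -3.7]
grip_width: 0.238
grip_force: 107.5
```

```bash
python3 -m handwheel '[[[1,-0.001,-0.01,0,0],[1,0,0,0,0]]]'
```

```text
time_s: 16.15
eef_pos: [533.4, -112.4, 87.8]
ee_rot: [-0.002, 0.745, 0.668, 0.001]
force: [1.7, 11.1, -3.9]
grip_width: 0.245
grip_force: 107.6
```

```bash
python3 -m handwheel '[[[1,-0.001,-0.01,0,0],[1,0,0,0,0],[1,-0.001,-0.01,0,0],[1,0,0,0,0],[1,0,0,0,0],[1,0,0,0,0]]]'; python3 - <<'E'
from h import *
c=pickle.load(open("top5.pkl","rb"))
A=lambda p,z:ray(c,59.5+(p[0]+.5)/4.8,129.5+(p[1]+.5)/4.8,z)
W=np.array([A(p,95) for p in((333,145),(670,190),(622,502),(272,452))])
o2,t2,r=fit([(108,-98),(-108,-98),(-108,98),(108,98)],W)
o,th=np.array([555.3,78.]),1.4616;M=np.array([[np.cos(th),np.sin(th)],[-np.sin(th),np.cos(th)]])
print(M@(o2-o),t2-th,r.round(1))
E
```

```text
time_s: 16.75
eef_pos: [533.3, -112.4, 87.6]
ee_rot: [-0.002, 0.744, 0.668, 0.001]
force: [3.2, 16.4, -4.3]
grip_width: 0.24
grip_force: 107.6
[113.25392737  -0.14859557] 0.007017682495230382 [[ 0.3 -0.2]
 [-0.1  1.3]
 [-0.9 -0.9]
 [ 0.7 -0.2]]
```

The force holds at 16 N with the tool no longer moving and the tote square to 0.007 rad, so it is seated. I'll hold briefly, then unload, move back off the lip and lift.

```bash
python3 -m handwheel '[[[1,0,0,0,0],[1,0,0,0,0],[1,0,0,0,0],[1,0.003,0.03,0,0],[1,0.004,0.04,0,0],[1,0.006,0.06,0,0],[1,0.008,0.07,0,0],[1,0.008,0.07,0,0],[1,0.008,0.07,0,0],[1,0,0,0,0]]]' && python3 -m handwheel '[[[1,0,0,0.04,0],[1,0,0,0.08,0],[1,0,0,0.15,0],[1,0,0,0.15,0],[1,0,0,0.15,0],[1,0,0,0.15,0],[1,0,0,0.06,0],[1,0,0,0,0],[1,0,0,0,0]]]'
```

```text
time_s: 17.75
eef_pos: [535.5, -97.7, 88.3]
ee_rot: [-0.0, 0.744, 0.668, -0.0]
force: [-0.7, -0.9, -1.7]
grip_width: 0.239
grip_force: 107.9
time_s: 18.65
eef_pos: [535.3, -98.1, 127.1]
ee_rot: [-0.0, 0.744, 0.668, -0.0]
force: [0.2, 0.5, -2.7]
grip_width: 0.243
grip_force: 108.0
```

```bash
python3 -m handwheel '[[[1,-0.01,-0.1,0,0],[1,-0.022,-0.2,0,0],[1,-0.033,-0.3,0,0],[1,-0.033,-0.3,0,0],[1,-0.033,-0.3,0,0],[1,-0.022,-0.2,0,0],[1,-0.01,-0.1,0,0],[1,0,0,0.1,0],[1,0,0,0.1,0],[1,0,0,0,0]]]' && python3 -m handwheel '[[[1,0,-0.1,0,-0.25],[1,0,-0.2,0,-0.5],[1,0,-0.2,0,-0.5],[1,0,-0.2,0,-0.5],[1,0,-0.2,0,-0.5],[1,0,-0.2,0,-0.5],[1,0,-0.2,0,-0.5],[1,0,-0.2,0,-0.5],[1,0,-0.2,0,-0.5],[1,0,-0.2,0,-0.5]]]' && python3 -m handwheel '[[[1,0,-0.2,0,-0.5],[1,0,-0.2,0,-0.5],[1,0,-0.2,0,-0.5],[1,0,-0.2,0,-0.5],[1,0,-0.1,0,-0.5],[1,0,-0.1,0,-0.5],[1,0,-0.1,0,-0.5],[1,0,0,0,-0.5],[1,0,0,0,-0.5],[1,0,0,0,0]]]' && python3 - <<'E'
from rig import ctrl,optics
import pickle,cv2,numpy as np
for n in("top","wrist","scene"): c=optics.capture(n);pickle.dump(c,open(n+"6.pkl","wb"))
s=ctrl.sense();q=s["ee_rot"];print(s["time_s"],s["eef_pos"],2*np.arctan2(q[2],q[1]),s["joints"].round(2),s["force"],s["wrist_torque"])
for n in("top5","top6"):
    im=pickle.load(open(n+".pkl","rb"))["img"][130:255,60:220];b,g,r=cv2.split(im.astype(int));m=((r>120)&(r-b>75)&(r-g>60)&(g<90)).astype(np.uint8)
    m[:,150:]=0;ys,xs=np.nonzero(m);print(n,m.sum(),xs.mean(),ys.mean(),cv2.minAreaRect(np.c_[xs,ys].astype(np.float32)))
E
```

```text
time_s: 19.65
eef_pos: [527.8, -172.8, 138.3]
ee_rot: [0.001, 0.744, 0.668, 0.0]
force: [-0.1, -0.3, -1.2]
grip_width: 0.24
grip_force: 108.0
time_s: 20.65
eef_pos: [527.3, -268.5, 137.1]
ee_rot: [-0.0, 0.922, 0.387, -0.0]
force: [1.1, 0.3, -2.3]
grip_width: 0.24
grip_force: 107.9
time_s: 21.65
eef_pos: [527.2, -323.1, 137.0]
ee_rot: [-0.0, 0.996, 0.084, -0.0]
force: [-0.0, -0.2, -2.7]
grip_width: 0.237
grip_force: 107.9
21.8 [ 527.30010949 -323.03820212  137.15193804] 0.17186936055659868 [-0.74  0.6   1.32  0.    1.22  0.66] [-1.09094038 -0.2843931  -2.82447769] [0.03510812 0.01939033 0.0056655 ]
top5 820 105.2329268292683 70.33170731707317 ((97.30960083007812, 66.80557250976562), (73.6583480834961, 64.79379272460938), 8.29714584350586)
top6 800 105.75625 70.41875 ((97.40081024169922, 66.66607666015625), (73.63461303710938, 64.71175384521484), 8.471144676208496)
```

```bash
python3 -m handwheel '[[[1,-0.084,-0.143,0,-0.1],[1,0,0,0,0],[1,0,0,0,0]]]' && python3 - <<'E'
from h import *
from rig import optics,ctrl
import cv2
a=pickle.load(open("wrist2.pkl","rb"))["img"];c=optics.capture("wrist");b=c["img"];pickle.dump(c,open("wrist7.pkl","wb"))
r=cv2.matchTemplate(b[60:120,200:315],a[72:108,216:300],cv2.TM_CCOEFF_NORMED);_,v,_,l=cv2.minMaxLoc(r);print("shift",l[0]-16,l[1]-12,v)
for im in(a,b):
    for row in(5,40,70,120,170):
        x=im[row].astype(int);print(row,[(i,int(abs(x[i+1]-x[i]).sum())) for i in range(215,300) if abs(x[i+1]-x[i]).sum()>90],end=' ')
    print()
s=ctrl.sense();q=s["ee_rot"];print(s["eef_pos"],2*np.arctan2(q[2],q[1]))
E
```

```text
time_s: 22.1
eef_pos: [522.9, -330.6, 137.3]
ee_rot: [-0.0, 0.997, 0.078, -0.0]
force: [0.3, -0.0, -1.9]
grip_width: 0.241
grip_force: 107.9
shift 1 0 0.4397083818912506
5 [] 40 [] 70 [] 120 [(286, 134)] 170 [(227, 98), (284, 122)] 
5 [(271, 142), (279, 99), (280, 123), (295, 122)] 40 [(216, 120), (243, 120), (244, 92)] 70 [(269, 114), (288, 131)] 120 [(226, 104)] 170 [(218, 94), (235, 105)] 
[ 523.03703057 -330.41727087  137.30312428] 0.1566134646666548
```

```bash
python3 -m handwheel '[[[1,0,0,-0.15,0],[1,0,0,-0.3,0],[1,0,0,-0.35,0],[1,0,0,-0.35,0],[1,0,0,-0.25,0],[1,0,0,-0.1,0],[1,0,0,0,0]]]' && python3 -m handwheel '[[[1,0,0,-0.06,0],[1,0,0,-0.06,0],[1,0,0,-0.06,0],[1,0,0,-0.06,0],[1,0,0,0,0]]]'
```

```text
time_s: 22.85
eef_pos: [523.0, -330.1, 61.7]
ee_rot: [-0.0, 0.997, 0.078, -0.0]
force: [-0.5, 0.6, -2.5]
grip_width: 0.242
grip_force: 107.9
time_s: 23.35
eef_pos: [522.9, -330.1, 49.9]
ee_rot: [-0.0, 0.997, 0.078, -0.0]
force: [0.2, 0.2, -2.1]
grip_width: 0.239
grip_force: 107.9
```

```bash
python3 -m handwheel '[[[1,0,0,-0.05,0],[1,0,0,-0.05,0],[1,0,0,-0.05,0],[1,0,0,0,0]]]' && python3 -m handwheel '[[[1,0,0,-0.03,0],[1,0,0,-0.02,0],[1,0,0,-0.01,0],[1,0,0,0,0]]]'
```

```text
time_s: 23.75
eef_pos: [522.9, -330.1, 42.4]
ee_rot: [-0.0, 0.997, 0.078, -0.0]
force: [0.5, 0.3, -2.9]
grip_width: 0.244
grip_force: 107.9
time_s: 24.15
eef_pos: [523.1, -330.2, 39.7]
ee_rot: [-0.0, 0.997, 0.078, -0.0]
force: [0.5, 0.3, -2.0]
grip_width: 0.239
grip_force: 107.9
```

```bash
python3 -m handwheel '[[[1,0,0,-0.02,0],[1,0,0,0,0],[1,0,0,0,0]]]' && python3 -m handwheel '[[[0,0,0,0,0],[0,0,0,0,0],[-1,0,0,0,0],[-1,0,0,0,0],[-1,0,0,0,0],[-1,0,0,0,0],[-1,0,0,0,0],[-1,0,0,0,0]]]' && python3 -m handwheel '[[[-1,0,0,0.1,0],[-1,0,0,0.2,0],[-1,0,0,0.4,0],[-1,0,0,0.5,0],[-1,0,0,0.5,0],[-1,0,0,0.5,0],[-1,0,0,0.5,0],[-1,0,0,0.3,0],[-1,0,0,0,0],[-1,0,0,0,0]]]' && python3 -m handwheel '[[[-1,-0.6,-0.3,0,0],[-1,-0.8,-0.4,0,0],[-1,-0.8,-0.4,0,0],[-1,-0.8,-0.4,0,0],[-1,-0.8,-0.4,0,0],[-1,-0.8,-0.4,0,0],[-1,-0.8,-0.3,0,0],[-1,-0.6,-0.3,0,0],[-1,0,0,0,0],[-1,0,0,0,0]]]' && python3 - <<'E'
from rig import ctrl,optics
import pickle,cv2,numpy as np
c=optics.capture("top");pickle.dump(c,open("top8.pkl","wb"))
a=pickle.load(open("top.pkl","rb"))["img"];b=c["img"]
d=cv2.absdiff(a,b).max(2)
for n,(y0,y1,x0,x1) in dict(hook=(145,255,305,350),blade=(145,165,312,330),tumbler=(120,160,258,292),frog_pot=(190,275,370,425)).items():
    p=d[y0:y1,x0:x1];print(n,(p>40).sum(),p.mean().round(2),p.max(), cv2.phaseCorrelate(a[y0:y1,x0:x1].mean(2),b[y0:y1,x0:x1].mean(2)))
im=b[130:255,60:220];B,g,r=cv2.split(im.astype(int));m=((r>120)&(r-B>75)&(r-g>60)&(g<90)).astype(np.uint8);m[:,150:]=0;ys,xs=np.nonzero(m);print(m.sum(),cv2.minAreaRect(np.c_[xs,ys].astype(np.float32)))
print(ctrl.sense()["eef_pos"])
E
```

```text
time_s: 24.45
eef_pos: [523.2, -330.3, 38.9]
ee_rot: [0.0, 0.997, 0.078, 0.0]
force: [-0.3, -0.2, -2.1]
grip_width: 0.235
grip_force: 108.4
time_s: 25.25
eef_pos: [523.1, -330.3, 38.8]
ee_rot: [0.0, 0.997, 0.078, 0.0]
force: [0.1, 0.2, -0.3]
grip_width: 1.0
grip_force: 0.0
time_s: 26.25
eef_pos: [523.0, -330.1, 188.7]
ee_rot: [-0.0, 0.997, 0.078, -0.0]
force: [0.4, 0.2, -0.1]
grip_width: 0.999
grip_force: 0.0
time_s: 27.25
eef_pos: [222.7, -475.0, 187.9]
ee_rot: [-0.001, 0.997, 0.078, -0.0]
force: [0.2, -0.4, -0.2]
grip_width: 1.001
grip_force: 0.0
hook 7 4.19 49 ((0.45350311048050074, 0.05798321520996552), 0.9610763889186902)
blade 0 4.61 35 ((-0.023140592841553342, 0.08038068097821593), 1.0151425279996227)
tumbler 0 3.65 17 ((-0.05566997965998155, 0.11817331150047394), 0.9709256105674416)
frog_pot 0 3.5 18 ((-0.06068462778304706, -0.040518360330750625), 1.0087529141297236)
832 ((97.39205169677734, 66.73412322998047), (73.73636627197266, 64.71572875976562), 8.365884780883789)
[ 223.40726845 -474.75328985  188.09980036]
```

The hook is back as it was, to less than half a pixel. The bystanders have not moved and the tote is still seated, so I'm handing in.

```bash
python3 -c "
from rig import ctrl
print(ctrl.finish_job())"
```

```text
the job is handed in; nothing more can be done
None
```

I dragged the tote with the hook until it sat square against the front stops, held it there at about 16 N (under the 25 N limit), laid the hook back in its rest, and handed the job in at about 27 s; the final top view shows the tote still seated and the tumbler, pot and frog unmoved, but the hand-in returned no verdict.

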